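# Hang the second course of a terracotta facade sample

### The arm

A 7-joint arm with a two-finger parallel gripper is mounted at the origin on the work surface; the furniture and walls round the work are solid. World frame = base frame: x ahead of the robot, y to its left, z up, the work surface at z = 0. Lengths are in m, angles in rad, forces in N, time in s.
With the tool pointing down it reaches from about 0.4 to 0.9 m from the base axis. Payload 5.5 kg.
Tool frame: the origin (TCP) lies midway between the tips of the shut fingers; the grasp point (between the pads) lies 19 mm behind it (manip.grip_depth is the distance from the TCP to the grasp point, in m); z points along the fingers, y is the line along which they close (so a half turn about z gives the same grasp; the last joint's range is limited). The gripper opens to 92 mm and grips with 3 to 60 N. Pads are 19 mm wide; open, the fingers measure 130 mm over their backs; the gripper's body (75 mm by 190 mm) begins 47 mm behind the grasp point.
Start: joints at [1.531, 0.501, -0.427, 1.55, 0.221, 1.138, -0.21], TCP at [0.194, -0.62, 0.227] pointing down, gripper open.
Joint ranges: [-2.88, 2.88], [-0.31, 2.03], [-1.54, 1.56], [0.2, 2.42], [-1.41, 4.55], [0.19, 2.02], [-2.57, 2.57]. Speed limits (rad/s): [2.57, 2.57, 3.14, 3.14, 3.14, 3.14, 3.14].

### API

Orientations are given as a unit quaternion [x, y, z, w].
In Python, from bench import manip, effector, viewer gives the robot as it stands. Calls block until the motion is done:
- manip.move_pose(position, orientation): joint-space move of the TCP to a pose.
- manip.servo_line(position, ori=None, vel=0.15): straight line of the TCP; ori=None keeps the orientation; vel is the mean speed in m/s.
- manip.movej(angles): joint-space move.
- effector.open_jaws() and effector.close(f_grip=None): open the fingers fully, or close them until they stop; f_grip is the grip in N (None keeps the last).
- manip.sleep(seconds).
- manip.solve_ik(position, orientation): joint angles nearest the present ones, or None.
- viewer.get_image(name): name is "side" or "top" or "wrist"; returns the picture (480x640x3 uint8, red, green, blue); there is no depth.
- viewer.get_calibration(name): a dict with "vfov" (degrees; the focal length in pixels is half the picture's height over the tangent of half this angle, whatever the lens; pixels are square), "cx", "cy" (the principal point, pixels), "eye" and "attitude" of the camera in the world. Camera axes: x right, y down, z forward; pixel columns grow to the right and rows downward; lengths in m; the calibration is good to about 2 mm. A picture is of the moment at which its call begins: read the wrist's pose just before it. get_calibration takes no time and is no camera call; for the wrist camera it gives the pose at the moment of the call.
A pose or a line that the arm cannot do raises manip.PlanningError and nothing moves.
- manip.hand_in(): hands the job in; it is judged then, once.
Readings, each from a call of its own:
- manip.current_clock(): time.
- manip.current_q(): joint angles.
- manip.current_joint_velocities(): joint speeds.
- manip.current_tau(): joint torques, N m.
- manip.current_tool_pos(): TCP position.
- manip.current_tcp_rot(): TCP orientation.
- manip.current_force(): force on the tool from outside, world axes, zero at the start.
- manip.current_wrist_torque(): the same for the moment, N m.
- manip.current_finger_gap(): finger opening in m.
- manip.current_gripper_force(): force on a finger pad.
Only numpy, scipy, OpenCV 4.12 (cv2) and the standard library are available. Lean on these libraries where they do the work, as an engineer would, in place of code of your own. Each camera call takes 0.05 s, during which the arm holds its last target. There are 200 camera calls.

### The job

Hang every loose terracotta tile on the empty rail of the sample board: hook its metal lip under the rail edge away from the robot, then rock the other end down until the sprung foot clicks. Lay them in half bond, each tile centred on a joint of the finished course, starting at the joint next to the red end clamp and leaving no joint out. When all hang there, drop the locking pin through the eye at the open end of the rail, down to its collar; leave the teal paint jar standing where it is.

Things in the scene. Friction and masses are not known exactly. Their poses are not given: they have to be found in the camera images.
- panel: plywood sample board, 162 x 360 x 8 mm, fixed flat on the table, with two parallel aluminium rails. Origin: on the table under the middle line of the EMPTY rail (y = -133 to 163 mm), level with joint 3; x runs across the rails, away from the robot, y along them toward the red clamp, z up. Each rail: flange 36 mm wide, 3 mm thick, top at z = 30 mm, on a 12 mm web; both flange edges overhang, 19 mm free below
- finished (a point): middle of the finished course, on top of its rail's flange (board x = -68, z = 30 mm): six fixed tiles of the same shape as the loose ones, 48 mm wide at 52 mm pitch (4 mm joints), centred at board y = 130, 78, 26, -26, -78, -130 mm, their fin tops at z = 66 mm. So the fins of two neighbours leave 36 mm between them: open the fingers only part way there
- clamp (a point): top of the red end clamp on the empty rail (board y = 142 mm, z = 38 mm; 12 mm thick, 40 mm across)
- fixed_lip (a point): inner corner of leg and slab of the fixed tile nearest the clamp, as an example: on EVERY tile it lies at tile x = 19 mm, 16 mm over the legs' underside. The rigid leg is 44 mm wide, x = 19 to 23; its lip points back to x = 13, lip top 8 mm below the slab. Tilted 20 degrees, lip end down, it passes round the flange edge, which then bears near this corner; it cannot be pressed straight on
- joint_1 (a point): point on top of the empty rail's flange, on its middle line, level with joint 1 of the finished course, counted from the red clamp (board y = 104 mm, z = 30 mm)
- joint_2 (a point): point on top of the empty rail's flange, on its middle line, level with joint 2 of the finished course, counted from the red clamp (board y = 52 mm, z = 30 mm)
- joint_3 (a point): point on top of the empty rail's flange, on its middle line, level with joint 3 of the finished course, counted from the red clamp (board y = 0 mm, z = 30 mm)
- joint_4 (a point): point on top of the empty rail's flange, on its middle line, level with joint 4 of the finished course, counted from the red clamp (board y = -52 mm, z = 30 mm)
- joint_5 (a point): point on top of the empty rail's flange, on its middle line, level with joint 5 of the finished course, counted from the red clamp (board y = -104 mm, z = 30 mm)
- tile_a_mid (a point): centre of a loose terracotta tile (may be absent; all alike, 0.15 kg), 26.5 mm over the underside of the legs it stands on. x to its lip end, y across, z up from the face. Slab 60 x 48 x 8 mm, underside 16 mm, top 24 mm over the legs' underside; on it a fin to grip, 44 mm long (x), 16 mm wide (y), top at 52 mm. Home on the rail: this point at board x = 0 +- 2, z = 40.5 mm, level
- tile_a_foot (a joint): how far the sprung black foot under the -x end of tile_a is pushed outward (m): 0 relaxed, 0.007 at most; 1.5 N at rest and 0.5 N per mm more. Its barb reaches in to tile x = -14 mm, with a sloping lead-in below: the flange edge pushes it out about 4 mm, then it springs back under the flange (about 10 N down at that end). A tile that is home still slides along the rail
- tile_b_mid (a point): centre of a loose terracotta tile (may be absent; all alike, 0.15 kg), 26.5 mm over the underside of the legs it stands on. x to its lip end, y across, z up from the face. Slab 60 x 48 x 8 mm, underside 16 mm, top 24 mm over the legs' underside; on it a fin to grip, 44 mm long (x), 16 mm wide (y), top at 52 mm. Home on the rail: this point at board x = 0 +- 2, z = 40.5 mm, level
- tile_b_foot (a joint): how far the sprung black foot under the -x end of tile_b is pushed outward (m): 0 relaxed, 0.007 at most; 1.5 N at rest and 0.5 N per mm more. Its barb reaches in to tile x = -14 mm, with a sloping lead-in below: the flange edge pushes it out about 4 mm, then it springs back under the flange (about 10 N down at that end). A tile that is home still slides along the rail
- tile_c_mid (a point): centre of a loose terracotta tile (may be absent; all alike, 0.15 kg), 26.5 mm over the underside of the legs it stands on. x to its lip end, y across, z up from the face. Slab 60 x 48 x 8 mm, underside 16 mm, top 24 mm over the legs' underside; on it a fin to grip, 44 mm long (x), 16 mm wide (y), top at 52 mm. Home on the rail: this point at board x = 0 +- 2, z = 40.5 mm, level
- tile_c_foot (a joint): how far the sprung black foot under the -x end of tile_c is pushed outward (m): 0 relaxed, 0.007 at most; 1.5 N at rest and 0.5 N per mm more. Its barb reaches in to tile x = -14 mm, with a sloping lead-in below: the flange edge pushes it out about 4 mm, then it springs back under the flange (about 10 N down at that end). A tile that is home still slides along the rail
- tile_d_mid (a point): centre of a loose terracotta tile (may be absent; all alike, 0.15 kg), 26.5 mm over the underside of the legs it stands on. x to its lip end, y across, z up from the face. Slab 60 x 48 x 8 mm, underside 16 mm, top 24 mm over the legs' underside; on it a fin to grip, 44 mm long (x), 16 mm wide (y), top at 52 mm. Home on the rail: this point at board x = 0 +- 2, z = 40.5 mm, level
- tile_d_foot (a joint): how far the sprung black foot under the -x end of tile_d is pushed outward (m): 0 relaxed, 0.007 at most; 1.5 N at rest and 0.5 N per mm more. Its barb reaches in to tile x = -14 mm, with a sloping lead-in below: the flange edge pushes it out about 4 mm, then it springs back under the flange (about 10 N down at that end). A tile that is home still slides along the rail
- tile_e_mid (a point): centre of a loose terracotta tile (may be absent; all alike, 0.15 kg), 26.5 mm over the underside of the legs it stands on. x to its lip end, y across, z up from the face. Slab 60 x 48 x 8 mm, underside 16 mm, top 24 mm over the legs' underside; on it a fin to grip, 44 mm long (x), 16 mm wide (y), top at 52 mm. Home on the rail: this point at board x = 0 +- 2, z = 40.5 mm, level
- tile_e_foot (a joint): how far the sprung black foot under the -x end of tile_e is pushed outward (m): 0 relaxed, 0.007 at most; 1.5 N at rest and 0.5 N per mm more. Its barb reaches in to tile x = -14 mm, with a sloping lead-in below: the flange edge pushes it out about 4 mm, then it springs back under the flange (about 10 N down at that end). A tile that is home still slides along the rail
- eye (a point): middle of the mouth of the eye at the open end of the empty rail (board x = 0, y = -150, z = 36 mm): a level steel plate 32 x 24 mm, 6 mm thick, on two posts, with an upright hole 9.5 mm wide; below it 22 mm free to the board
- pin_mid (a point): centre of the locking pin, half-way up (54 mm high in all): steel shaft 7 mm thick and 26 mm long with a tapered end, then a collar 18 mm wide, 3 mm thick, then an orange grip 14 x 14 mm square, 25 mm high (2 to 27 mm over this point). At the start it stands upright in a fixed wooden block, 36 x 36 mm, 30 mm high, its collar on the block
- pin_tip (a point): lower end of the pin's shaft, 27 mm below its centre. Home: shaft through the eye, collar resting on the eye plate, this point at board z = 10 mm
- jar_teal: closed paint jar with a teal lid, 62 mm wide, 73 mm high, standing behind the loose tiles; leave it alone; origin under its middle

How it is judged:
By the outcome, as a careful person would: the job done as asked, in the order asked, and still so for the second after the job is handed in, with the robot touching nothing.
Of tile_a, tile_b, tile_c, tile_d, tile_e only 4 to 5 are there at a start; the rules pass over those that are not, and their reading is None.
At some moment in a run one of tile_a, tile_b, tile_c, tile_d, tile_e may be knocked a few centimetres aside while the robot is not near it.
Once in a run the grip may slacken for a moment while it holds something.
It also fails if it takes over 210 s, if anything falls off the work surface, if the arm or the gripper's body presses on something with over 40 N, if the wrist force passes 120 N, or if a joint passes its speed limit or range.

## Working session

There is one attempt and no reset: what is moved stays moved. The work goes in short steps, each a Python script; the robot and the scene stay as the last script left them, time stands still between calls to the robot, and variables do not carry over. Pictures are saved under pics/ and viewed, at most 14 in all, crops included, and the job is handed in when it is done.

```bash
ls; mkdir -p pics
python3 - <<'E'
from bench import manip, effector, viewer
import cv2
for n in ("side","top","wrist"):
    c=viewer.get_calibration(n); print(n,c)
    cv2.imwrite(f"pics/{n}0.png",viewer.get_image(n)[:,:,::-1])
print(manip.current_clock(),manip.current_tcp_rot(),manip.current_finger_gap(),manip.grip_depth)
E
```

```text
pics
side {'vfov': 43.80420466682879, 'cx': 319.08972110400737, 'cy': 243.43048078187525, 'eye': array([0.16436586, 1.3892761 , 0.64696947]), 'attitude': array([-0.0632994 ,  0.82931572, -0.55216234,  0.05783919])}
top {'vfov': 45.205769474441944, 'cx': 314.8493187605142, 'cy': 242.69886689804994, 'eye': array([ 1.36150362e-01, -1.17090786e-03,  1.39456335e+00]), 'attitude': array([ 0.71332715, -0.69386816,  0.06753525, -0.07176588])}
wrist {'vfov': 69.30077808660016, 'cx': 314.23573163780725, 'cy': 237.22495554447568, 'eye': array([ 0.25624043, -0.60043273,  0.38420796]), 'attitude': array([ 0.79981259, -0.58754566, -0.07310351,  0.09872081])}
0.15 [ 9.88557670e-01  1.50841539e-01 -9.17179253e-05 -7.44964831e-04] 0.09158787576827335 0.0188
```

View pics/top0.png

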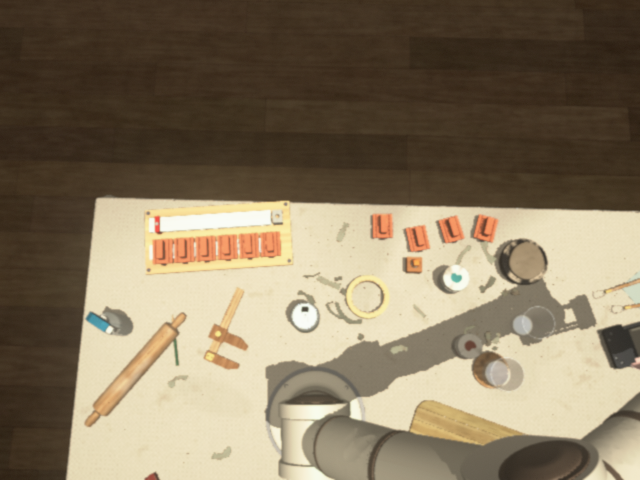

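View pics/side0.png

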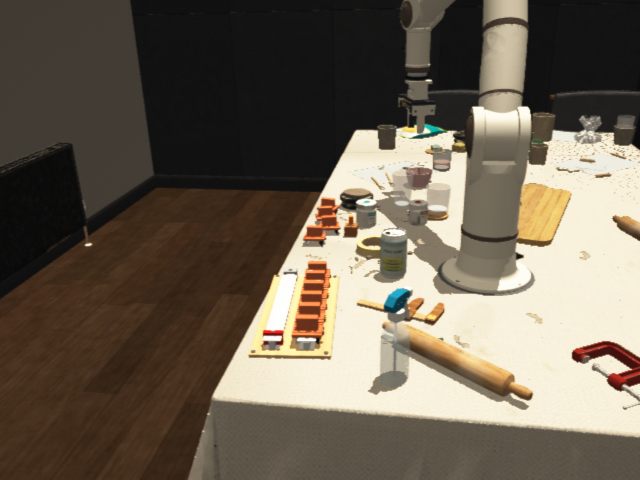

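View pics/wrist0.png

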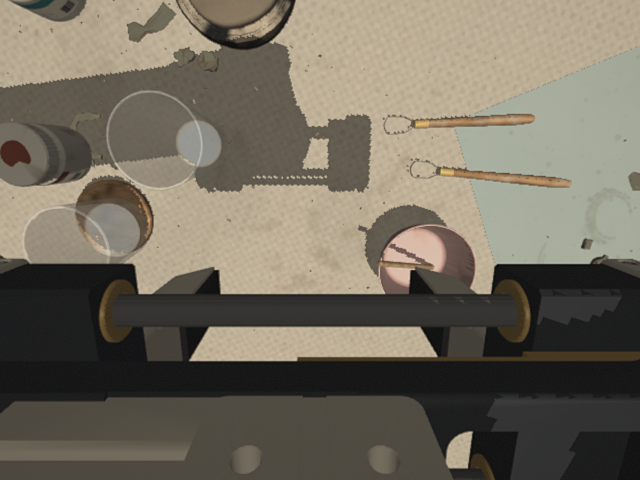

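Run:
```python
from h import *
q=[1,0,0,0]
t0=manip.current_clock()
manip.move_pose([.35,-.27,.24],q); print(manip.current_clock()-t0, manip.current_q().round(2) if hasattr(manip.current_q(),'round') else manip.current_q())
c,im=snap('wrist','tiles1'); np.save('tiles1.npy',im); import pickle; pickle.dump(c,open('tiles1.pkl','wb'))
t0=manip.current_clock()
manip.move_pose([.35,.25,.24],q); print(manip.current_clock()-t0, np.round(manip.current_q(),2))
c,im=snap('wrist','board1'); pickle.dump(c,open('board1.pkl','wb'))
```

```text
1.4333 [ 1.19  0.11 -0.63  2.02  0.08  1.02 -1.05]
1.8834000000000002 [-0.06  0.09 -0.65  2.05  0.06  1.02 -2.31]
```

View pics/tiles1.png

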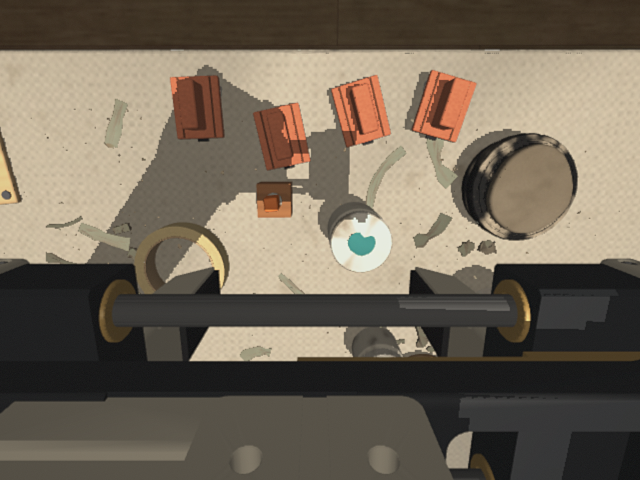

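View pics/board1.png

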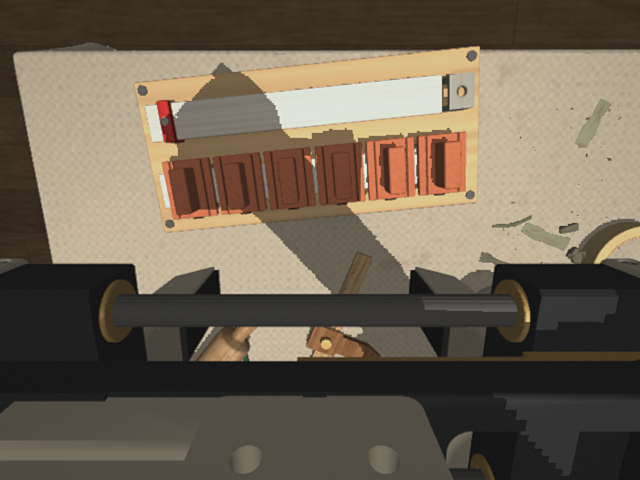

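Run:
```python
from h import *
import pickle
im=cv2.imread('pics/board1.png'); c=pickle.load(open('board1.pkl','rb'))
hsv=cv2.cvtColor(im,cv2.COLOR_BGR2HSV)
for uv in [(240,80),(300,130),(150,120),(350,100),(240,110),(190,190),(390,170),(60,120),(461,91),(450,100),(165,115),(470,80)]: print(uv,hsv[uv[1],uv[0]],end=' ')
# red clamp
m=(((hsv[...,0]<6)|(hsv[...,0]>174))&(hsv[...,1]>180)&(hsv[...,2]>60)).astype(np.uint8)
n,l,s,ce=cv2.connectedComponentsWithStats(m[:260]); 
for i in range(1,n):
    if s[i,4]>40: print('\nred',s[i],ce[i],cv2.minAreaRect(np.argwhere(l==i)[:,::-1].astype(np.float32)))
crop=cv2.resize(im[40:240,130:490],None,fx=2.2,fy=2.2,interpolation=cv2.INTER_CUBIC); cv2.imwrite('pics/boardcrop.png',crop)
cs=[(143,90),(472,56),(470,195),(169,224)]
P=[onz(c,u,.008)[:2] for u in cs]; print('screws',np.round(P,4))
cs=[(136,84),(480,46),(478,202),(166,232)]
P=np.array([onz(c,u,.008)[:2] for u in cs]); print('corners',np.round(P,4),P.mean(0), np.linalg.norm(P-np.roll(P,1,0),axis=1))
print('eye',onz(c,(461,91),.036))
```

```text
(240, 80) [ 17 104 118] (300, 130) [ 20  97 221] (150, 120) [ 32  15 222] (350, 100) [ 43  13 227] (240, 110) [ 21  28 127] (190, 190) [  8 139  66] (390, 170) [  9 155 191] (60, 120) [ 19  54 176] (461, 91) [ 17 108 217] (450, 100) [ 24  33 195] (165, 115) [  1 191 210] (470, 80) [ 23  33 180] 
red [157 101  19  41 288] [165.40277778 116.74652778] ((165.83377075195312, 120.94729614257812), (41.84996032714844, 12.165081977844238), 81.02737426757812)
screws [[0.4773 0.428 ]
 [0.5094 0.0869]
 [0.3669 0.0736]
 [0.334  0.4155]]
corners [[0.4832 0.4346]
 [0.5187 0.0798]
 [0.3589 0.0637]
 [0.3246 0.42  ]] [0.42135292 0.24949699] [0.15921788 0.35652775 0.16060515 0.35794558]
eye [0.47170885 0.10589177 0.036     ]
```

View pics/boardcrop.png

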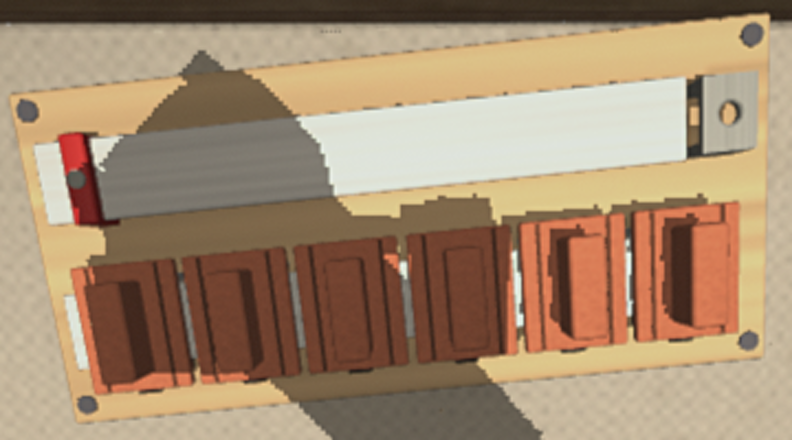

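```bash
cat >> h.py <<'E'
def fit2d(B,W):
    B=np.array(B);W=np.array(W);b=B.mean(0);w=W.mean(0);X=B-b;Y=W-w
    a=np.arctan2((X[:,0]*Y[:,1]-X[:,1]*Y[:,0]).sum(),(X*Y).sum())
    M=np.array([[np.cos(a),-np.sin(a)],[np.sin(a),np.cos(a)]]); t=w-M@b
    return a,t,W-(B@M.T+t)
E
python3 - <<'E'
from h import *
import pickle
c=pickle.load(open('board1.pkl','rb'))
pts=[((461.8,91.4),(0,-150,36)),((441.8,75.5),(18,-133,30)),((443.2,112.7),(-18,-133,30)),((145.9,106.4),(18,163,30)),((152.3,141.8),(-18,163,30))]
W=[onz(c,u,b[2]/1e3)[:2] for u,b in pts]; B=[np.array(b[:2])/1e3 for u,b in pts]
a,t,r=fit2d(B,W); print(np.degrees(a),t,(r*1e3).round(1))
np.save('board.npy',np.array([a,*t]))
M=R.from_euler('z',a)
def Wp(x,y,z): return M.apply(np.array([x,y,z])/1e3)+[t[0],t[1],0]
im=cv2.imread('pics/board1.png')
# ik checks: tool y=+board x (tool x=+board y) or opposite
for s in (1,-1):
  for y in (104,-52,-104):
    out=[]
    for th in (0,15,28):
        T=np.radians(th)
        tz=M.apply([-np.sin(T),0,-np.cos(T)]); tx=M.apply([0,s,0]); ty=np.cross(tz,tx)
        q=R.from_matrix(np.c_[tx,ty,tz]).as_quat()
        j=manip.solve_ik(Wp(0,y,80),q); out.append(None if j is None else np.round(j,2))
    print(s,y,out)
c=pickle.load(open('tiles1.pkl','rb'))
im=cv2.imread('pics/tiles1.png'); hsv=cv2.cvtColor(im,cv2.COLOR_BGR2HSV)
m=((hsv[...,0]<13)&(hsv[...,1]>120)).astype(np.uint8); m[260:]=0
n,l,s,ce=cv2.connectedComponentsWithStats(m)
for i in range(1,n):
    if s[i,4]>300:
        r=cv2.minAreaRect(np.argwhere(l==i)[:,::-1].astype(np.float32)); print(s[i],r,onz(c,r[0],.02))
E
```

```text
5.458427662495215 [0.45700989 0.25379755] [[ 0.1  0.6]
 [-0.8  0.7]
 [ 0.6 -0.4]
 [-0.8 -0.9]
 [ 0.9  0. ]]
1 104 [array([-0.14,  0.65, -0.77,  1.85,  0.58,  0.88, -1.1 ]), array([-0.11,  0.79, -0.77,  1.64,  0.4 ,  1.13, -0.89]), array([-0.13,  0.92, -0.74,  1.46,  0.28,  1.35, -0.78])]
1 -52 [array([ 0.1 ,  0.52, -0.69,  2.02,  0.47,  0.77, -0.78]), array([ 0.09,  0.67, -0.67,  1.8 ,  0.33,  1.06, -0.62]), array([ 0.07,  0.82, -0.65,  1.61,  0.27,  1.32, -0.56])]
1 -104 [array([ 0.18,  0.48, -0.66,  2.05,  0.43,  0.74, -0.65]), array([ 0.16,  0.64, -0.64,  1.83,  0.33,  1.05, -0.53]), array([ 0.13,  0.79, -0.62,  1.64,  0.28,  1.31, -0.48])]
-1 104 [array([ 0.15,  1.  , -1.31,  1.84,  1.05,  1.21,  1.72]), array([ 0.14,  1.12, -1.31,  1.64,  0.87,  1.39,  1.91]), array([ 0.1 ,  1.25, -1.31,  1.45,  0.76,  1.57,  2.02])]
-1 -52 [array([ 0.48,  0.89, -1.3 ,  2.01,  1.  ,  1.1 ,  1.95]), array([ 0.44,  1.05, -1.31,  1.79,  0.86,  1.36,  2.1 ]), array([ 0.38,  1.2 , -1.31,  1.6 ,  0.78,  1.58,  2.16])]
-1 -104 [array([-1.32,  0.94,  1.35,  2.1 , -1.08,  1.11, -2.46]), array([-1.17,  1.
[... 154 characters left out ...]
4541015625), (47.3453483581543, 64.35369110107422), 17.447187423706055) [ 0.4592249 -0.404272   0.02     ]
[ 331   75   60   72 2880] ((361.20770263671875, 110.76153564453125), (61.744876861572266, 48.23818588256836), 74.74488067626953) [ 0.45478986 -0.31981624  0.02      ]
[ 170   76   54   63 2898] ((196.52468872070312, 106.76182556152344), (64.05521392822266, 47.5999755859375), 84.61068725585938) [ 0.45874337 -0.1505406   0.02      ]
[ 253  103   57   67 2698] ((281.5705871582031, 136.31764221191406), (60.08974075317383, 46.09772491455078), 77.47119140625) [ 0.42953154 -0.23718591  0.02      ]
[257 182  35  35 663] ((274.0, 199.0), (34.0, 34.0), 90.0) [ 0.36365354 -0.22736239  0.02      ]
```

```bash
cat >> h.py <<'E'
a,tx_,ty_=np.load('board.npy'); MB=R.from_euler('z',a); tB=np.array([tx_,ty_,0])
def Wp(x,y,z): return MB.apply(np.array([x,y,z])/1e3)+tB
def toB(p): return MB.inv().apply(np.asarray(p)-tB)*1e3
def quat(yaw,th=0):   # tool y = tile x (yaw), tilted th deg lip end down
    T=np.radians(th); M=R.from_euler('z',yaw)
    z=M.apply([-np.sin(T),0,-np.cos(T)]); x=M.apply([0,1,0]); return R.from_matrix(np.c_[x,np.cross(z,x),z]).as_quat()
def clk(): return round(manip.current_clock(),1)
def look_tile(xy,yaw,h=.13,name=None):
    tx=np.array([-np.sin(yaw),np.cos(yaw)]); p=np.array(xy)-.066*tx
    manip.move_pose([*p,h],quat(yaw)); manip.sleep(.15)
    c,im=snap('wrist',name); hsv=cv2.cvtColor(im,cv2.COLOR_RGB2HSV)
    m=((hsv[...,0]<13)&(hsv[...,1]>115)).astype(np.uint8)
    n,l,s,ce=cv2.connectedComponentsWithStats(m); u=proj(c,[*xy,.024])
    ok=[i for i in range(1,n) if s[i,4]>1500]; i=min(ok,key=lambda i:np.hypot(*(ce[i]-u)))
    r=cv2.minAreaRect(np.argwhere(l==i)[:,::-1].astype(np.float32)); box=cv2.boxPoints(r)
    W=np.array([onz(c,b,.024)[:2] for b in box]); e=[W[1]-W[0],W[2]-W[1]]; L=[np.hypot(*v) for v in e]
    v=e[int(L[1]>L[0])]; v=v*np.sign(v@[np.cos(yaw),np.sin(yaw)])
    return W.mean(0),np.arctan2(v[1],v[0]),np.round(np.array(sorted(L))*1e3,1)
def grab(ctr,yaw,shift=0,h=.0275,f=45):
    v=np.array([np.cos(yaw),np.sin(yaw)]); p=ctr+shift*v; q=quat(yaw)
    manip.move_pose([*p,.10],q); manip.servo_line([*p,h],q,.12)
    effector.close(f); manip.servo_line([*p,.2],q,.3)
    return manip.current_finger_gap()
def tcp(th,d,dz,y,h,bx=0):   # TCP with tile corner d,dz mm off the far top flange edge
    T=np.radians(th); r=lambda x,z:np.array([x*np.cos(T)+z*np.sin(T),-x*np.sin(T)+z*np.cos(T)])
    m=np.array([18+bx+d,30+dz])-r(19,-10.5)+r(0,h*1e3-26.5)
    return Wp(m[0],y,m[1]),quat(a,th)
def fB(): return MB.inv().apply(manip.current_force()).round(1)
E
cat > t1.py <<'E'
from h import *
T=[((.4587,-.1505),5.4),((.4295,-.2372),12.5),((.4548,-.3198),15.3),((.4592,-.4043),-17.4)]
c,y,L=look_tile(T[0][0],np.radians(T[0][1]),name='t1'); print(c,np.degrees(y),L,clk())
assert abs(L[0]-48)<5 and abs(L[1]-60)<5
print('gap',grab(c,y),clk(),manip.current_force().round(1))
manip.move_pose(*tcp(26,16,60,104,.0275)); print('gap',manip.current_finger_gap(),clk())
snap('wrist','held1')
E
python3 t1.py
```

```text
[ 0.45766211 -0.15145984] 1.953494925311978 [47.2 59. ] 6.0
gap 0.043697980281549434 8.7 [ 0.1 -0.4 -2.4]
gap 0.0438111249192797 10.6
```

```bash
cat >> h.py <<'E'
def hook(y,h,bx=0,log=True):
    """descend outside, slide in to contact; returns corner offset d at contact"""
    manip.servo_line(*tcp(26,14,8,y,h,bx),.15); f0=fB()
    manip.servo_line(*tcp(26,14,.5,y,h,bx),.05)
    f=fB()-f0
    if log: print('down',f)
    if abs(f[2])>4: return None
    manip.servo_line(*tcp(26,5,.5,y,h,bx),.05)
    for d in np.arange(4,-4.5,-.5):
        manip.servo_line(*tcp(26,d,.5,y,h,bx),.03); f=fB()-f0
        if log: print(d,f,end=' ')
        if f[0]>5: return d
        if abs(f[2])>12: return None
def rock(y,h,d0,bx=0,dzend=-.6):
    f0=fB()
    for th in (20,16,12,9,6,4,2,0,-1):
        k=min(1,max(0,(20-th)/20)); manip.servo_line(*tcp(th,d0-.3*k,.3+(dzend-.3)*k,y,h,bx),.04); print(th,fB()-f0,end=' ')
    manip.servo_line(*tcp(0,d0-.3,0,y,h,bx),.04); print('end',fB()-f0)
E
python3 - <<'E'
from h import *
d=hook(104,.0275); print('\ncontact',d,clk(),manip.current_finger_gap(), toB(manip.current_tool_pos()),tcp(26,d or 0,.5,104,.0275)[0])
snap('wrist','hook1')
E
```

```text
down [ 1.1 -0.8 -0.6]
4.0 [ 0.7 -0.6 -0.8] 3.5 [ 0.7 -1.  -0.9] 3.0 [ 0.9 -1.7 -0.3] 2.5 [ 0.6 -0.7  0.3] 2.0 [-0.1 -0.5 -0.1] 1.5 [ 2.4 -1.6 -0.1] 1.0 [ 3.3 -0.2 -1.3] 0.5 [ 5.7  0.  -1.5] 
contact 0.5 13.8 0.04351774688198992 [  7.66707823 103.9472556   49.17357779] [0.45355192 0.35794086 0.04916518]
```

Run:
```python
from h import *
rock(104,.0275,1.2); print(clk(),manip.current_finger_gap(),toB(manip.current_tool_pos()))
effector.open_jaws(); print('f',fB(),clk())
p=manip.current_tool_pos(); manip.servo_line(p+[0,0,.07],vel=.2)
# camera over the tile: TCP shifted to -board y
manip.move_pose(Wp(-20,104-75,150),quat(a)); manip.sleep(.15); snap('wrist','after1'); snap('side','side1'); print(clk())
im=cv2.imread('pics/side1.png')[250:360,240:350]; cv2.imwrite('pics/side1c.png',cv2.resize(im,None,fx=5,fy=5,interpolation=cv2.INTER_CUBIC))
```

```text
20 [ 1.1  0.9 -3.5] 16 [ 0.6 -0.9 -2.4] 12 [ 0.4 -2.4 -1.2] 9 [-1.1 -2.7  0.2] 6 [-1.4 -2.9  2.8] 4 [-3.9 -3.3  5.5] 2 [-4.3 -1.5  8.4] 0 [-3.6 -1.9  8.4] -1 [-4.  -3.1 14.1] end [-2.5 -1.7  7.5]
16.4 0.043858063502254574 [  0.39738171 104.13702452  41.64119888]
f [-1.  -0.3  0.1] 17.3
18.5
```

View pics/after1.png

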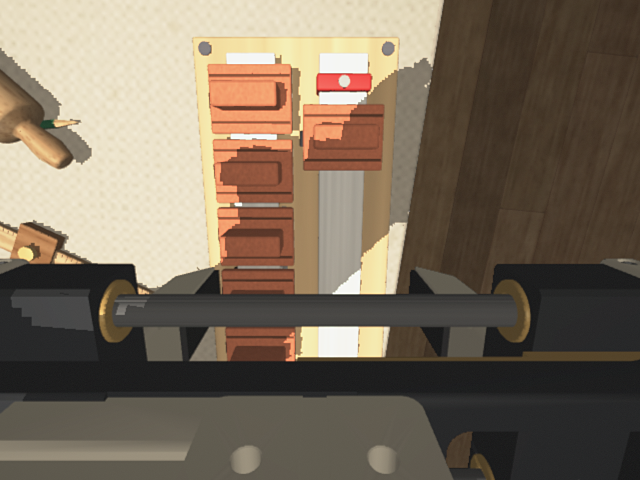

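View pics/side1c.png

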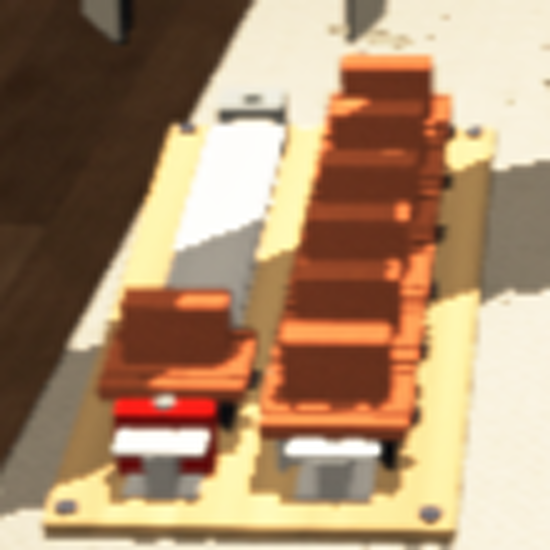

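```bash
cat >> h.py <<'E'
def press(y,x=-19,fmax=28,zmin=64.5):
    effector.close(20); manip.move_pose(Wp(x,y,95),quat(a)); manip.servo_line(Wp(x,y,76),vel=.1); f0=fB(); out=[]
    for z in np.arange(74,zmin-.1,-.75):
        manip.servo_line(Wp(x,y,z),vel=.05); f=(fB()-f0)[2]; out.append((round(float(z),1),round(float(f),1)))
        if f>fmax: break
    print('press',out,toB(manip.current_tool_pos()).round(1))
    manip.servo_line(Wp(x,y,95),vel=.2); effector.open_jaws()
E
python3 - <<'E'
from h import *
print(clk()); press(104); print(clk())
manip.move_pose(Wp(-20,104-75,150),quat(a)); manip.sleep(.15)
snap('side','side2')
im=cv2.imread('pics/side2.png')[250:360,240:350]; cv2.imwrite('pics/side2c.png',cv2.resize(im,None,fx=5,fy=5,interpolation=cv2.INTER_CUBIC))
E
```

```text
18.5
press [(74.0, -1.0), (73.2, -1.6), (72.5, -1.3), (71.8, -0.4), (71.0, -0.9), (70.2, -1.4), (69.5, -1.3), (68.8, -0.5), (68.0, -0.7), (67.2, -0.2), (66.5, -0.6), (65.8, 5.1), (65.0, 10.2)] [-18.9 104.   66.3]
25.7
```

View pics/side2c.png

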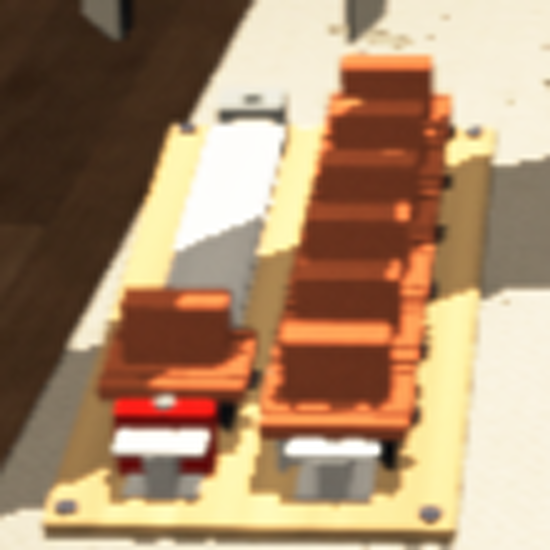

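```bash
cat >> h.py <<'E'
def check(y,name):
    """view hung tile at joint y; print slab centres in board mm (z=38)"""
    manip.move_pose(Wp(-34,y-66,150),quat(a)); manip.sleep(.15)
    c,im=snap('wrist',name); hsv=cv2.cvtColor(im,cv2.COLOR_RGB2HSV)
    m=((hsv[...,0]<13)&(hsv[...,1]>115)).astype(np.uint8); m[262:]=0
    n,l,s,ce=cv2.connectedComponentsWithStats(m)
    for i in range(1,n):
        if s[i,4]>1500:
            r=cv2.minAreaRect(np.argwhere(l==i)[:,::-1].astype(np.float32))
            W=np.array([toB(onz(c,b,.038))[:2] for b in cv2.boxPoints(r)]); print('  tile',W.mean(0).round(1),'span',np.ptp(W,axis=0).round(1))
E
cat > t2.py <<'E'
from h import *
check(104,'chk1')
T=[((.4587,-.1505),5.4),((.4295,-.2372),12.5),((.4548,-.3198),15.3),((.4592,-.4043),-17.4)]
c,y,L=look_tile(T[1][0],np.radians(10),name='t2'); print(c,np.degrees(y),L,clk())
assert abs(L[0]-48)<5 and abs(L[1]-60)<5
E
python3 t2.py
```

```text
tile [-67.6 131. ] span [62.5 47.2]
  tile [  1.3 104. ] span [61.9 46.8]
  tile [-67.3  79.3] span [61.6 47.5]
  tile [-67.1  33.3] span [60.5 36.6]
[ 0.42866567 -0.23752913] 11.411915305018503 [47.4 58.5] 29.1
```

```bash
cat > t2b.py <<'E'
from h import *
h=.032; Y=52.8
print('gap',grab(np.array([.4287,-.2375]),np.radians(11.4),shift=.020,h=h),clk())
manip.move_pose(*tcp(26,16,60,Y,h)); print('gap',manip.current_finger_gap(),clk())
d=hook(Y,h); print('\ncontact',d,clk(),manip.current_finger_gap())
if d is not None:
    rock(Y,h,d+.7); effector.open_jaws(); print('f',fB())
    manip.servo_line(manip.current_tool_pos()+[0,0,.07],vel=.2)
    check(52,'chk2')
print(clk())
E
python3 t2b.py
```

```text
gap 0.04389639384423471 31.8
gap 0.04375639820004962 33.8
down [-0.1 -1.1 -1.4]
4.0 [ 0.7 -1.3 -1.4] 3.5 [-0.6 -1.1 -0.8] 3.0 [ 0.5 -0.1 -0.3] 2.5 [-0.2  0.  -0.5] 2.0 [ 0.9 -0.1 -1.1] 1.5 [ 0.6 -1.6 -1.1] 1.0 [ 3.  -0.5 -1.5] 0.5 [ 6.5 -0.2 -2.2] 
contact 0.5 36.9 0.04367491567434478
20 [-2.1  1.4 -2.5] 16 [-1.9 -0.4 -2.2] 12 [-3.1 -2.2 -1.2] 9 [-3.4 -2.1  1.4] 6 [-5.7 -1.8  3.8] 4 [-6.8 -0.7  8.1] 2 [-8.5 -1.7 10.3] 0 [-6.4 -1.  10.3] -1 [-8.2 -2.1 16.5] end [-5.6 -1.1  8.2]
f [0.4 0.  0.2]
  tile [-67.7 129. ] span [61.6 44.8]
  tile [  1.  103.5] span [61.9 47.7]
  tile [-67.5  79.1] span [62.4 47.3]
  tile [ 1.3 53.3] span [61.8 47.5]
  tile [-67.6  27.4] span [60.7 47.5]
  tile [-67.3 -18.1] span [61.2 35.8]
41.5
```

```bash
cat >> h.py <<'E'
def press2(y,x=-19,fmax=28):
    effector.close(20); manip.move_pose(Wp(x,y,80),quat(a)); f0=fB(); out=[]
    for z in (68,67,66,65,64,63,62):
        manip.servo_line(Wp(x,y,z),vel=.06); f=(fB()-f0)[2]; out.append((z,round(float(toB(manip.current_tool_pos())[2]),1),round(float(f),1)))
        if f>fmax: break
    print('press',y,out); manip.servo_line(Wp(x,y,85),vel=.3)
E
python3 - <<'E'
from h import *
press2(52.5); press2(104); press2(104,x=18); print(clk()); effector.open_jaws(); print(clk())
E
```

```text
press 52.5 [(68, 68.1, -0.3), (67, 67.3, -1.1), (66, 66.4, 3.7), (65, 66.2, 13.4), (64, 66.1, 22.2), (63, 66.0, 31.4)]
press 104 [(68, 67.2, 0.3), (67, 66.9, -0.1), (66, 66.4, 3.8), (65, 66.2, 12.4), (64, 66.1, 20.7), (63, 66.0, 28.9)]
press 104 [(68, 67.4, -0.8), (67, 67.0, 0.2), (66, 66.4, 3.0), (65, 66.2, 7.9), (64, 66.1, 13.1), (63, 66.0, 20.1), (62, 65.8, 27.3)]
50.2
51.7
```

```bash
cat > t3.py <<'E'
from h import *
import sys
k=int(sys.argv[1]); h=.0275
xy,yw,Y=[((.4548,-.3198),10,.8),((.4592,-.4043),-12,-51.2)][k]
c,y,L=look_tile(xy,np.radians(yw),name=f't{k+3}'); print(c,np.degrees(y),L,clk())
if np.hypot(*(c-xy))>.012: c,y,L=look_tile(c,y,name=f't{k+3}b'); print(c,np.degrees(y),L,clk())
assert abs(L[0]-48)<4 and abs(L[1]-60)<4
print('gap',grab(c,y,h=h),clk())
manip.move_pose(*tcp(26,16,60,Y,h)); print('gap',manip.current_finger_gap(),manip.current_gripper_force(),clk())
d=hook(Y,h); print('\ncontact',d,clk(),manip.current_finger_gap())
if d is not None:
    rock(Y,h,d+.7); effector.open_jaws(); print('f',fB())
    manip.servo_line(manip.current_tool_pos()+[0,0,.07],vel=.2)
    press2(Y); effector.open_jaws(); check(Y,f'chk{k+3}')
print(clk())
E
python3 t3.py 0
```

```text
[ 0.45364301 -0.31923973] 16.135798894409618 [47.2 59.1] 54.5
gap 0.04322634270681175 57.2
gap 0.04370813730049845 44.9994421005249 59.3
down [-0.5 -0.9 -0.6]
4.0 [-0.8  0.4 -1.5] 3.5 [-1.1 -0.3 -0.4] 3.0 [-0.8  0.3 -1.2] 2.5 [-1.1 -1.1 -1.9] 2.0 [-0.8  0.1 -0.7] 1.5 [ 1.1 -0.9 -0.8] 1.0 [ 3.2 -0.9 -2.1] 0.5 [ 4.7  0.3 -1.8] 0.0 [ 5.7 -0.6 -2. ] 
contact 0.0 62.7 0.04344584686110331
20 [-1.3  1.5 -3.1] 16 [-1.3  0.  -3.6] 12 [-1.6 -0.6 -2. ] 9 [-1.9 -0.2 -0.7] 6 [-2.5 -1.2  0.6] 4 [-3.6 -1.   2.6] 2 [-4.4 -2.   6.6] 0 [-4.6 -2.4  9.6] -1 [-6.2 -3.1 17.2] end [-3.7 -1.5  8.4]
f [ 0.9 -0.2  0.4]
press 0.8 [(68, 68.1, 1.2), (67, 67.2, -1.0), (66, 66.3, 3.6), (65, 66.2, 13.5), (64, 66.1, 24.6), (63, 66.0, 35.1)]
  tile [-67.6  77.2] span [62.4 46.1]
  tile [ 0.9 89.6] span [60.3 21.6]
  tile [ 1.2 53.1] span [62.7 47.7]
  tile [-67.4  26.9] span [61.8 48.1]
  tile [0.4 0.7] span [61.9 47.6]
  tile [-67.4 -24.8] span [61.6 46.9]
  tile [-67.1 -69.7] span [60.4 35. ]
72.3
```

```bash
python3 t3.py 1
python3 - <<'E'
from h import *
manip.move_pose([.35,-.24,.24],[1,0,0,0]); manip.sleep(.15)
c,im=snap('wrist','tiles2'); snap('top','top2'); import pickle; pickle.dump(c,open('tiles2.pkl','wb')); print(clk())
a=cv2.imread('pics/tiles2.png')[:270]; b=cv2.imread('pics/top2.png')[150:460]; cv2.imwrite('pics/both2.png',np.vstack([a,b]))
E
```

```text
[ 0.47034968 -0.4447782 ] -18.064245475733046 [47.4 59.1] 74.8
[ 0.46992167 -0.44507729] -17.9206114091028 [47.4 58.5] 75.3
gap 0.04365027360121879 78.0
gap 0.04353285017960478 44.9995493888855 80.3
down [ 1.4 -1.   0.1]
4.0 [ 1.5 -0.8  0. ] 3.5 [ 1.3 -1.3 -0.4] 3.0 [ 1.1  0.  -0.2] 2.5 [ 1.6 -1.   0.7] 2.0 [ 2.3 -1.3  0.1] 1.5 [ 2.3  0.5 -0.6] 1.0 [ 4.1 -0.8 -1.1] 0.5 [ 5.6 -1.4 -1. ] 
contact 0.5 83.5 0.04375421203011314
20 [-1.2  2.3 -3.7] 16 [-1.1  0.3 -2.1] 12 [-1.3 -0.4 -1. ] 9 [-2.3 -0.2  0.9] 6 [-3.3  0.   3.2] 4 [-4.9  0.4  6.5] 2 [-6.4  1.4 10.4] 0 [-5.8 -0.1 10.8] -1 [-7.6 -1.1 18.4] end [-3.4 -0.9  7.4]
f [ 0.1  0.  -0.2]
press -51.2 [(68, 68.1, 0.2), (67, 67.2, 0.9), (66, 66.3, 5.1), (65, 66.2, 17.0), (64, 66.1, 28.0), (63, 65.9, 38.3)]
  tile [-67.6  25.3] span [62.4 46.1]
  tile [ 0.9 38. ] span [60.2 21. ]
  tile [0.1 0.5] span [62.  47.8]
  tile [-67.4 -25. ] span [61.8 48.1]
  tile [  1.2 -51.3] span [62.  47.6]
  tile [-67.4 -76.8] span [61.5 46.9]
  tile [ -67.1 -121.6] span [60.4 35. ]
93.1
94.8
```

View pics/both2.png

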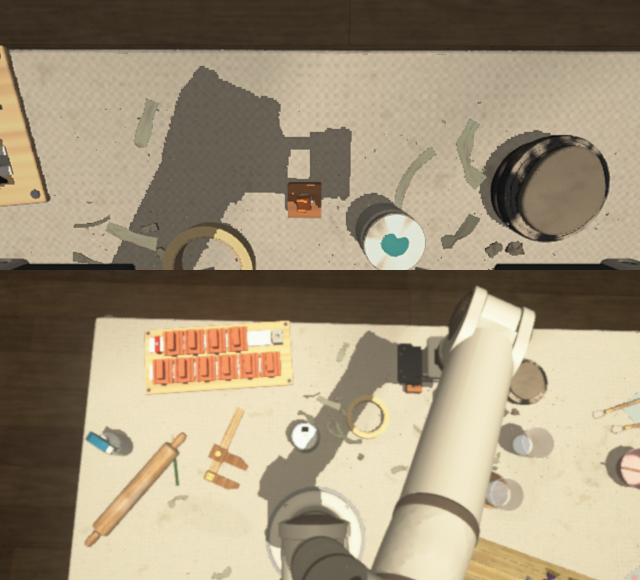

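Run:
```python
from h import *
for dy in (-90,90):
    for z in (42,75,150):
        j=manip.solve_ik(Wp(0,-150,z),quat(a+np.radians(dy))); print(dy,z,None if j is None else np.round(j,2))
manip.move_pose([.364,-.229-.066,.13],quat(0)); manip.sleep(.15)
c,im=snap('wrist','pin1'); import pickle; pickle.dump(c,open('pin1.pkl','wb'))
u=proj(c,[.364,-.227,.05]).astype(int); print(u,clk())
p1=im[u[1]-60:u[1]+60,u[0]-80:u[0]+80]
q=quat(a-np.pi/2); tx=R.from_quat(q).apply([1,0,0])
manip.move_pose(Wp(0,-150,140)-.066*tx,q); manip.sleep(.15)
c,im=snap('wrist','eye1'); pickle.dump(c,open('eye1.pkl','wb'))
v=proj(c,Wp(0,-150,36)).astype(int); print(v,tx,clk())
p2=im[v[1]-60:v[1]+60,v[0]-80:v[0]+80]
cv2.imwrite('pics/pe.png',cv2.resize(np.vstack([p1,p2])[:,:,::-1],None,fx=2.5,fy=2.5,interpolation=cv2.INTER_CUBIC))
```

```text
-90 42 [ 0.35  0.59 -0.77  2.08  0.63  0.71 -2.3 ]
-90 75 [ 0.42  0.55 -0.85  2.07  0.59  0.78 -2.27]
-90 150 [ 0.72  0.62 -1.27  2.02  0.7   1.04 -2.37]
90 42 [ 0.69  0.97 -1.31  2.07  1.11  1.09  0.48]
90 75 [ 0.7   0.86 -1.3   2.06  0.99  1.07  0.55]
90 150 [ 0.73  0.64 -1.3   2.02  0.72  1.06  0.75]
[313 145] 96.1
[313 149] [0.99546548 0.09512349 0.        ] 98.2
```

View pics/pe.png

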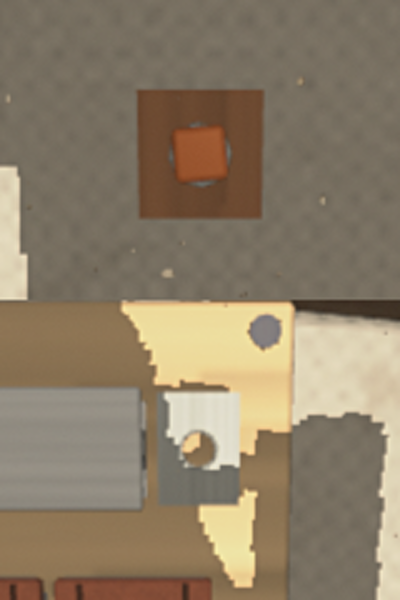

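```bash
cat > pin.py <<'E'
from h import *
import pickle
P=onz(pickle.load(open('pin1.pkl','rb')),(313.2,147),.058); E=onz(pickle.load(open('eye1.pkl','rb')),(312.6,148.2),.036)
print(P,E,toB(E))
q=quat(np.radians(3.5)); h=.037
manip.move_pose([*P[:2],.11],q); manip.servo_line([*P[:2],h],q,.1); effector.close(30)
print('gap',manip.current_finger_gap(),manip.current_tool_pos(),clk())
manip.servo_line([*P[:2],.12],q,.1); print('gap',manip.current_finger_gap())
q=quat(a-np.pi/2)
manip.move_pose([*E[:2],.095],q); manip.sleep(.2); print('gap',manip.current_finger_gap(),clk())
snap('wrist','pinheld'); snap('side','sidepin')
E
python3 pin.py
```

```text
[ 0.36401197 -0.2282213   0.058     ] [0.47210891 0.10511193 0.036     ] [   0.88704868 -149.44767638   36.        ]
gap 0.01372000056505893 [ 0.36399435 -0.22817824  0.0369779 ] 102.0
gap 0.013547309442958367
gap 0.01374293790496408 105.1
```

```bash
cat > ins.py <<'E'
from h import *
E=np.array([0.47210891,0.10511193]); q=quat(a-np.pi/2); f0=fB(); done=False
for o in [(0,0),(0,1.2),(0,-1.2),(1.2,0),(-1.2,0),(1.2,1.2),(-1.2,1.2),(1.2,-1.2),(-1.2,-1.2),(0,2.4),(0,-2.4),(2.4,0),(-2.4,0)]:
    p=E+MB.apply([o[0]/1e3,o[1]/1e3,0])[:2]; manip.servo_line([*p,.0715],q,.1)
    for z in (.0695,.068,.0665,.065,.063,.060):
        manip.servo_line([*p,z],q,.05); f=fB()-f0
        if f[2]>5 or np.hypot(*f[:2])>8: break
    else: done=True
    print(o,z,f,clk())
    if done: break
if done:
    for z in (.055,.05,.047,.045,.044,.043,.0425):
        manip.servo_line([*p,z],q,.05); f=fB()-f0; print(z,f,end=' ')
        if f[2]>8: break
print(manip.current_finger_gap(),manip.current_tool_pos(),clk())
E
python3 ins.py
```

```text
(0, 0) 0.06 [-0.1  0.2 -0.4] 107.0
0.055 [ 0.7  0.  -0.4] 0.05 [ 1.9  0.5 -0.8] 0.047 [0.8 0.4 0.4] 0.045 [0.4 0.6 0.4] 0.044 [0.4 0.1 0.1] 0.043 [ 0.8  1.  -0.9] 0.0425 [-1.4  0.3  5.7] 0.013428038125214222 [0.472125   0.10513181 0.04292735] 108.8
```

Run:
```python
from h import *
effector.open_jaws(); p=manip.current_tool_pos(); manip.servo_line(p+[0,0,.09],vel=.15)
manip.move_pose([.35,.25,.24],[1,0,0,0]); manip.sleep(.3)
c,im=snap('wrist','final'); c2,s=snap('side','final_s'); print(clk())
A=cv2.resize(im[30:240,120:500],None,fx=2,fy=2)
B=cv2.resize(s[250:360,230:420],(760,440)) 
cv2.imwrite('pics/fin.png',cv2.resize(np.vstack([A,B]),(516,584))[:,:,::-1])
hsv=cv2.cvtColor(im,cv2.COLOR_RGB2HSV); m=((hsv[...,0]<13)&(hsv[...,1]>115)).astype(np.uint8); m[262:]=0
n,l,st,ce=cv2.connectedComponentsWithStats(m)
for i in range(1,n):
    if st[i,4]>100:
        r=cv2.minAreaRect(np.argwhere(l==i)[:,::-1].astype(np.float32)); print(toB(onz(c,r[0],.038)).round(1),np.round(r[1]))
```

```text
112.1
[  1.3 -51.6  38. ] [66. 50.]
[ 0.2  0.3 38. ] [65. 51.]
[ 1.2 53.5 38. ] [65. 49.]
[   4. -156.   38.] [17. 26.]
[  0.9 113.9  38. ] [66. 71.]
[ -66.4 -128.6   38. ] [62. 49.]
[-66.3 -77.1  38. ] [61. 49.]
[-66.5 -25.3  38. ] [59. 48.]
[-66.6  27.1  38. ] [59. 47.]
[-66.5  78.8  38. ] [60. 47.]
[-66.6 130.2  38. ] [61. 47.]
```

View pics/fin.png

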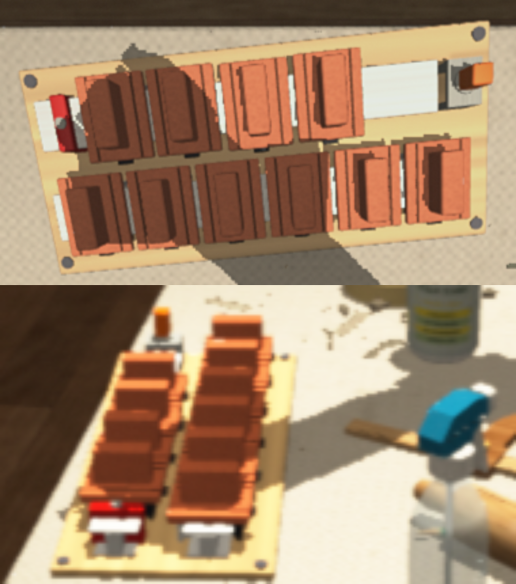

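```bash
python3 -c "
from h import *
print(manip.hand_in(),clk())"
```

```text
the job is handed in; nothing more can be done
the job is handed in; nothing more can be done
```

The job is handed in: all four loose tiles present hang clicked on joints 1–4, each centred to about 1 mm by the camera; the pin is in the eye down to its collar, and the teal jar was left alone. The last clock reading was 112 s of the 210 s allowed; the hand-in reply gave no verdict.

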